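Shim the power module in its clamp and hold it tight

ROBOT

A 6-joint arm with a two-finger parallel gripper is mounted at the origin on a cart in front of the work surface, level with it; the furniture and walls round the work are solid. World frame = base frame: x ahead of the robot, y to its left, z up, the work surface at z = 0. Lengths are in mm, angles in rad, forces in N, time in s.
With the tool pointing down it reaches from about 275 to 1000 mm from the base axis. Payload 8.4 kg.
Tool frame: the origin (TCP) lies midway between the tips of the shut fingers; the grasp point (between the pads) lies 19 mm behind it; z points along the fingers, y is the line along which they close (so a half turn about z gives the same grasp; the last joint's range is limited). The gripper opens to 85 mm and grips with 20 to 120 N. Pads are 22 mm wide; open, the fingers measure 114 mm over their backs; the gripper's body (76 mm by 85 mm) begins 54 mm behind the grasp point. The pads swing forward as they close: fully open they stand 13 mm farther back than shut.
Start: joints at [-1.193, 0.353, 1.633, -0, 1.155, -0.002], TCP at [231.708, -580.465, 231.281] pointing down, gripper open.
Joint ranges: [-2.63, 2.63], [-0.92, 2.1], [0.06, 2.66], [-1.3, 4.44], [0, 2.69], [-3.02, 3.02]. Speed limits (rad/s): [2.22, 2.22, 2.79, 3.14, 3.14, 3.14].

INTERFACE

Orientations are given as [roll, pitch, yaw] about the fixed x, y, z axes, in that order (R = Rz(yaw) Ry(pitch) Rx(roll)).
In Python, from rig import monitor, imaging, r gives the robot as it stands.
- The arm moves only by the tool drive_tool, never from a script. Its argument "plan" is a list of rows, each an object of numbers: "x", "y", "z": the shift along the tool's x, y, z in units of 50 mm (1.0 is 50 mm); "ax", "ay", "az": the turn, a rotation vector about the tool's x, y, z in units of 6 degrees (1.0 is 6 degrees); "hand": the finger opening in mm, from 0 to 85.4. In form: [{"x": .., "y": .., "z": .., "ax": .., "ay": .., "az": .., "hand": ..}, ...]. A call has 1 to 8 rows; each row is the pose to reach, as a shift and turn from the pose commanded when the call began, along the tool's axes at that moment; what a row does not reach only later rows make up. A row lasts 1/10 s, in which the tool goes at most 50 mm and 8.59 degrees, less where a joint would pass 70% of its speed; a pose out of reach is approached as far as the arm can. A call with a gripper value outside its range is refused whole. The fingers move at their own pace and stop on an object; "grip_force" is the grip in N (left out, the last holds). Time passes only in rows, so rows that repeat a pose let the fingers close. It gives the time, the measured TCP pose, the force, the opening and the grip force at its end, in the units of the state.
- monitor.sense(): the state, without advancing time (a new reading comes with each control period).
- imaging.grab_frame(name): name is "side" or "top" or "wrist"; returns the picture (384x512x3 uint8, red, green, blue); there is no depth.
- imaging.camera_info(name): a dict with "mtx" (3x3 intrinsics, pixels), "R" (3x3) and "t" (3): a world point X has camera coordinates R X + t. Camera axes: x right, y down, z forward; pixel columns grow to the right and rows downward; lengths in mm; the calibration is good to about 2 mm. A picture is of the moment at which its call begins: read the wrist's pose just before it. camera_info takes no time and is no camera call; for the wrist camera it gives the pose at the moment of the call.
- r.sign_off(): hands the job in; it is judged then, once.
The state is a dict: "clock": time; "qpos": joint angles; "qvel": joint speeds; "joint_efforts": joint torques, N m; "eef_pos": TCP position; "tcp_rot": TCP orientation; "contact_force": force on the tool from outside, world axes, zero at the start; "wrist_torque": the same for the moment, N m; "opening": opening from 0.0 (shut) to 1.0 (fully open); "grasp_force": force on a finger pad.
Only numpy, scipy, OpenCV 4.12 (cv2) and the standard library are available. Lean on these libraries where they do the work, as an engineer would, in place of code of your own. Each camera call takes 0.05 s, during which the arm holds its last target. There are 200 camera calls.

TASK

The power module does not fill its spring clamp: draw blue shim plates up out of the slotted rack and stand them upright side by side in the gap between the module and the jaw, adding one after another and feeling with a push on the red plate, until the jaw stops firmly on the shims instead of running to the end of its travel. Use no more shims than the gap needs, leave the spare ones in the rack and the other things on the bench where they are. Finish while still pushing the red plate, firmly but without ramming it, so that jaw, shims and module stay pressed together: do not let go at the end.

Things in the scene. Friction and masses are not known exactly. Their poses are not given: they have to be found in the camera images.
- clamp: fixed clamp on a dark steel base 224 x 84 x 10 mm (x -136 to 88 mm). Origin at its underside, bench height; x = the jaw's closing direction, from jaw to module; y along the gap, z up. Gap floor = top of the base, 10 mm up; gap centred on y = 0, open above and at both sides. A grey bracket 30 mm high stands behind the jaw at x -133 to -121 mm
- module_face (a point): lowest middle point of the flat front face of the finned aluminium power module (32 mm wide, 58 tall, 39 deep), screwed to the clamp as the fixed side of the gap; at gap-floor height, y = 0 of the clamp, clamp x = -2.5 to +10.3 mm (differs each time)
- module: the power module itself; origin and axes: the point of module_face, axes as the clamp's
- jaw: the sprung jaw, aluminium block slides along clamp x. Its origin's x in the clamp frame is its travel: 0 = open (a spring of 2.5 to 4 N returns it when let go), 16 mm = end stop. At the stop 1.5 to 14.3 mm of gap remain: one or two 8 mm shims. If it stops less than 1.5 mm before its end of travel the fit is doubtful: one more shim is right and fits
- jaw_face (a point): middle of the jaw's flat front face (32 mm wide, 11 to 61 mm above the bench), the moving side of the gap; clamp x = -20 mm + travel
- push_plate: the red push plate behind the jaw, 44 mm wide (y), 12 mm thick, 12 to 86 mm above the bench, sprung on the jaw: pushed, it first takes the jaw along; once the jaw has stopped it yields up to 12 mm more, its spring rising from 3.6 N by 1.2 N per mm. 4 to 10 mm of yield is a firm push (8 to 16 N). Axes as the clamp's; origin = the jaw's origin plus its own yield
- push_point (a point): middle of the back (clamp -x side) of the red push plate, 60 mm above the bench, clamp y = 0, clamp x = -76 mm + jaw travel + yield. Push here along clamp +x; free space behind it above 30 mm height
- rack: fixed black slotted rack 134 x 64 x 28 mm, origin at the centre of its underside. Four slots across it (shim faces look along rack x) at rack x = -42, -14, 14 and 42 mm; the shims stand on its floor 8 mm above the bench; nothing of it is higher than 28 mm
- shim_a: blue shim plate a, one of four alike: 8 mm thick (its x), 44 wide (y), 75 tall (z), 60 g, corners cut off by 8 mm, a black dot near the top. Origin at the middle of its lower edge. Stands in a rack slot with its lowest 20 mm (1 mm play); above that its two side edges, 44 mm apart, are free to grasp
- shim_b: blue shim plate b, one of four alike: 8 mm thick (its x), 44 wide (y), 75 tall (z), 60 g, corners cut off by 8 mm, a black dot near the top. Origin at the middle of its lower edge. Stands in a rack slot with its lowest 20 mm (1 mm play); above that its two side edges, 44 mm apart, are free to grasp
- shim_c: blue shim plate c, one of four alike: 8 mm thick (its x), 44 wide (y), 75 tall (z), 60 g, corners cut off by 8 mm, a black dot near the top. Origin at the middle of its lower edge. Stands in a rack slot with its lowest 20 mm (1 mm play); above that its two side edges, 44 mm apart, are free to grasp
- shim_d: blue shim plate d, one of four alike: 8 mm thick (its x), 44 wide (y), 75 tall (z), 60 g, corners cut off by 8 mm, a black dot near the top. Origin at the middle of its lower edge. Stands in a rack slot with its lowest 20 mm (1 mm play); above that its two side edges, 44 mm apart, are free to grasp
- meter: multimeter lying on its back, 158 x 78 x 46 mm, bystander; origin at the centre of its underside
- spool: reel of solder, 37 mm high, bystander; origin under its middle
- black_pen: black marker lying down, 122 mm long, bystander; origin under its middle
- usb_stick: red memory stick, 51 mm long, bystander; origin under its middle
- green_tin: small tin with a green lid, 38 mm across, 50 mm high, bystander; origin under its middle
Things that resemble listed ones, but are neither listed nor needed, are in the scene too. What is shaped like the shim_a but pink or turquoise is not meant. What is shaped like the shim_c but orange is not meant.

How it is judged:
By the outcome, as a careful person would: the job done as asked, in the order asked, and still so for the second after the job is handed in, while the arm keeps its last pose, push and grip.
It also fails if it takes over 69 s, if anything falls off the work surface, if the arm or the gripper's body presses on something with over 40 N, if the wrist force passes 120 N, or if a joint passes its speed limit or range.

## Working session

There is one attempt and no reset: what is moved stays moved. The work goes in short steps, Python scripts to look and compute and a tool call to move; the robot and the scene stay as the last step left them, time stands still between calls to the robot, and variables do not carry over. Pictures are saved under pics/ and viewed, at most 10 in all, crops included, and the job is handed in when it is done.

Besides the shell and the picture viewer there is one more tool, called after "Call:" as name(argument=value, ...) on one line, values as JSON. drive_tool: Moves the arm, as the interface text tells. Its arguments: {"type":"object","properties":{"plan":{"type":"array","items":{"type":"object","properties":{"x":{"type":"number"},"y":{"type":"number"},"z":{"type":"number"},"ax":{"type":"number"},"ay":{"type":"number"},"az":{"type":"number"},"hand":{"type":"number"}}}},"grip_force":{"type":"number"}},"required":["plan"]}

```bash
mkdir -p pics; ls; python3 - <<'E'
from rig import monitor, imaging, r
import cv2,numpy as np
s=monitor.sense();print({k:np.round(v,3).tolist() for k,v in s.items()})
for n in("side","top"):
    im=imaging.grab_frame(n);cv2.imwrite(f"pics/{n}0.png",im[:,:,::-1])
    c=imaging.camera_info(n);print(n,{k:np.round(v,4).tolist() for k,v in c.items()})
a=cv2.imread("pics/top0.png");cv2.imwrite("pics/top0b.png",cv2.resize(a,(800,600)))
a=cv2.imread("pics/side0.png");cv2.imwrite("pics/side0b.png",cv2.resize(a,(800,600)))
E
```

```text
pics
{'clock': 0.0, 'qpos': [-1.193, 0.354, 1.634, 0.0, 1.155, -0.002], 'qvel': [-0.001, 0.001, 0.001, -0.0, -0.0, -0.001], 'joint_efforts': [0.0, -60.525, -34.207, 0.0, 0.009, 0.0], 'eef_pos': [231.531, -580.027, 230.56], 'tcp_rot': [-3.14, -0.0, 0.38], 'contact_force': [0.691, 0.064, -0.62], 'wrist_torque': [-0.034, -0.006, 0.012], 'grasp_force': 0.0, 'opening': 1.004}
side {'mtx': [[452.6096, 0.0, 245.5212], [0.0, 452.6096, 189.4972], [0.0, 0.0, 1.0]], 'R': [[-0.9983, 0.0549, -0.0195], [0.0493, 0.6174, -0.7851], [-0.031, -0.7847, -0.619]], 't': [580.0353, 69.6119, 1373.5732]}
top {'mtx': [[417.9741, 0.0, 252.5813], [0.0, 417.9741, 184.3445], [0.0, 0.0, 1.0]], 'R': [[0.0218, -0.9997, 0.0068], [-0.9973, -0.0222, -0.0699], [0.07, -0.0053, -0.9975]], 't': [-65.5821, 569.939, 1615.1781]}
```

View pics/top0b.png

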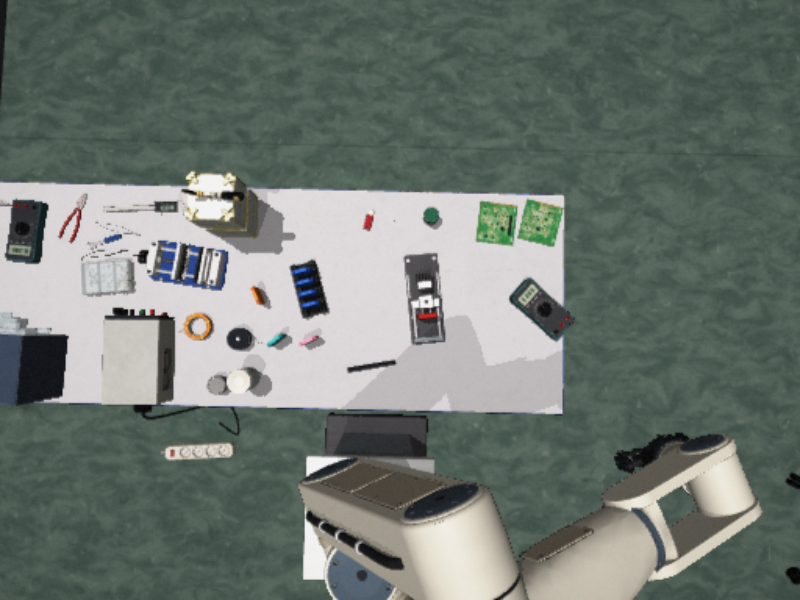

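View pics/side0b.png

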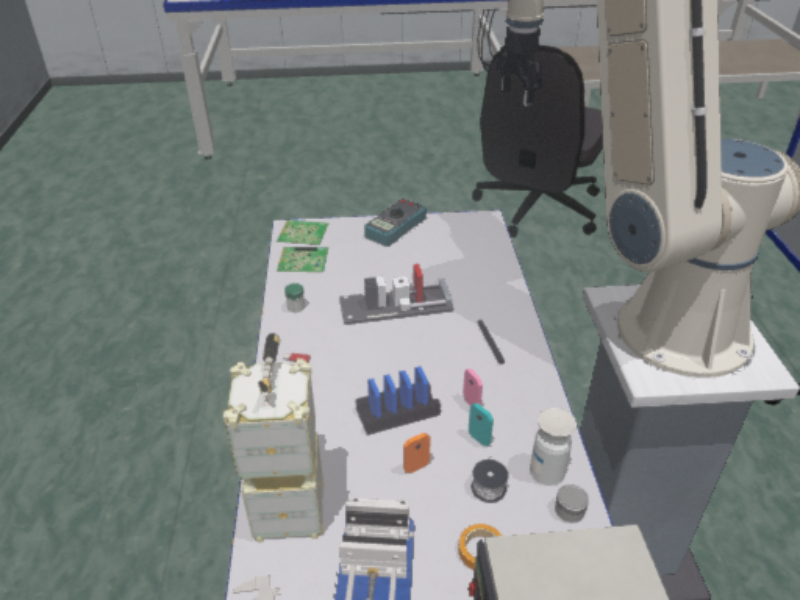

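The top view shows the rack at about (309,289) with four blue shims, and the clamp at (424,298) with the red plate towards the robot. Look-alikes for a shim are orange at (258,295), turquoise at (277,340), pink at (310,340) and the blue vise at (187,265). The shims I want are the four blue plates in the black rack, which appear at (375–425,390) in the side view.

```bash
cat > h.py <<'E'
from rig import monitor, imaging, r
import cv2,numpy as np
from scipy.spatial.transform import Rotation as Rot
def grab(n,save=None):
    c=imaging.camera_info(n);im=imaging.grab_frame(n)
    if save:cv2.imwrite(save,im[:,:,::-1])
    return im,c
def ray(c,uv,z):
    "pixel(s) -> world points on plane z"
    uv=np.atleast_2d(np.float64(uv));d=np.c_[uv,np.ones(len(uv))]@np.linalg.inv(c["mtx"]).T@c["R"]
    o=-np.array(c["R"]).T@c["t"];return o+d*((z-o[2])/d[:,2])[:,None]
def proj(c,X):
    p=(np.atleast_2d(X)@np.array(c["R"]).T+c["t"])@np.array(c["mtx"]).T;return p[:,:2]/p[:,2:]
def blobs(im,lo,hi,amin=20):
    m=cv2.inRange(cv2.cvtColor(im,cv2.COLOR_RGB2HSV),np.array(lo),np.array(hi))
    n,l,s,ce=cv2.connectedComponentsWithStats(m)
    return [(ce[i],s[i],l==i) for i in range(1,n) if s[i][4]>=amin]
def tool(R,v): return np.array(R).T@v
E
python3 - <<'E'
from h import *
im=cv2.imread("pics/top0.png")[:,:,::-1].copy();c=imaging.camera_info("top")
f=1.5625
for b in blobs(im,(100,120,60),(130,255,255),8):
    if 185<b[0][0]<212: print("blue",b[0],b[1],ray(c,b[0],83)[0])
for b in blobs(im,(0,150,90),(8,255,255),8): print("red",b[0],b[1],ray(c,b[0],86)[0])
for b in blobs(im,(0,0,0),(179,255,75),150):
    x,y=b[0]
    if 180<x<300 and 150<y<230:
        pts=np.argwhere(b[2])[:,::-1].astype(np.float32)
        print("dark",b[0],b[1])
        for z in(10,28):
            w=ray(c,pts,z)[:,:2].astype(np.float32);print(z,cv2.minAreaRect(w))
wc=imaging.camera_info("wrist");s=monitor.sense();Rt=Rot.from_euler("xyz",s["tcp_rot"]).as_matrix()
o=-np.array(wc["R"]).T@wc["t"];print("wristcam in tool",Rt.T@(o-s["eef_pos"]),"\n",np.array(wc["R"])@Rt,wc["mtx"])
E
```

```text
blue [192.31914894 173.04255319] [187 171  12   6  47] [604.43312889 175.09502246  83.        ]
blue [194.38636364 179.88636364] [189 177  12   7  44] [578.76779252 166.50648855  83.        ]
blue [196.43902439 186.95121951] [191 185  12   5  41] [552.32655246 157.96573322  83.        ]
blue [198.125 194.   ] [192 192  13   5  40] [525.97593353 150.82085371  83.        ]
blue [186.5 261. ] [183 261   8   1   8] [276.34749991 186.22242171  83.        ]
red [ 42.52173913 141.82608696] [ 38 134  11  18  23] [709.5875946  742.25991106  86.        ]
red [ 48.04347826 145.56521739] [ 45 136   6  19  23] [695.85928884 720.73221592  86.        ]
red [273.35135135 201.62162162] [268 200  12   4  37] [ 503.51065403 -131.84654459   86.        ]
dark [198.4368932  185.10679612] [186 167  24  36 412]
10 ((565.845703125, 163.3894805908203), (135.13031005859375, 63.8895263671875), 15.663531303405762)
28 ((564.64990234375, 161.11117553710938), (133.6484832763672, 63.18891143798828), 15.663529396057129)
wristcam in tool [  80.85243483   -0.85899878 -142.00737317] 
 [[ 1.00642857e-03  9.99998281e-01 -1.55756131e-03]
 [-9.48757813e-01  4.62662484e-04 -3.16003793e-01]
 [-3.16002529e-01  1.79578371e-03  9.48756648e-01]] [[295.38824806   0.         254.55736032]
 [  0.         295.38824806 188.55852812]
 [  0.           0.           1.        ]]
```

Call:
drive_tool(plan=[{"x":0.8,"y":-0.53,"z":0.05,"az":0.3},{"x":1.6,"y":-1.06,"z":0.1,"az":0.6},{"x":2.4,"y":-1.6,"z":0.15,"az":0.9},{"x":3.2,"y":-2.13,"z":0.2,"az":1.2},{"x":4.0,"y":-2.66,"z":0.25,"az":1.5},{"x":4.8,"y":-3.2,"z":0.3,"az":1.8},{"x":5.6,"y":-3.73,"z":0.35,"az":2.1},{"x":6.4,"y":-4.26,"z":0.4,"az":2.4}])

```text
invalid input
```

Call:
drive_tool(plan=[{"x":0.8,"y":-0.53,"z":0.05,"ax":0,"ay":0,"az":0.3,"hand":85},{"x":1.6,"y":-1.06,"z":0.1,"ax":0,"ay":0,"az":0.6,"hand":85},{"x":2.4,"y":-1.6,"z":0.15,"ax":0,"ay":0,"az":0.9,"hand":85},{"x":3.2,"y":-2.13,"z":0.2,"ax":0,"ay":0,"az":1.2,"hand":85},{"x":4.0,"y":-2.66,"z":0.25,"ax":0,"ay":0,"az":1.5,"hand":85},{"x":4.8,"y":-3.2,"z":0.3,"ax":0,"ay":0,"az":1.8,"hand":85},{"x":5.6,"y":-3.73,"z":0.35,"ax":0,"ay":0,"az":2.1,"hand":85},{"x":6.4,"y":-4.26,"z":0.4,"ax":0,"ay":0,"az":2.4,"hand":85}])

```text
clock: 0.9
eef_pos: [450.6, -262.2, 211.1]
tcp_rot: [-3.142, 0.0, 0.127]
contact_force: [0.8, 0.2, -0.3]
opening: 0.999
grasp_force: 0.0
```

Call:
drive_tool(plan=[{"x":0.7,"y":-0.6,"z":0.1,"ax":0,"ay":0,"az":0.2,"hand":85},{"x":1.4,"y":-1.3,"z":0.2,"ax":0,"ay":0,"az":0.4,"hand":85},{"x":2.1,"y":-2.0,"z":0.2,"ax":0,"ay":0,"az":0.4,"hand":85},{"x":2.1,"y":-2.4,"z":0.2,"ax":0,"ay":0,"az":0.4,"hand":85},{"x":2.1,"y":-2.4,"z":0.2,"ax":0,"ay":0,"az":0.4,"hand":85}])

```text
clock: 1.4
eef_pos: [538.6, -128.9, 200.6]
tcp_rot: [-3.141, 0.001, 0.09]
contact_force: [-0.7, -0.7, 0.5]
opening: 0.993
grasp_force: 0.0
```

```bash
python3 - <<'E'
from h import *
im,c=grab("wrist","pics/w_clamp.png")
s=monitor.sense();print(s["eef_pos"],s["tcp_rot"])
import pickle;pickle.dump(c,open("w_clamp.pkl","wb"))
cv2.imwrite("pics/w_clamp_b.png",cv2.resize(im[:,:,::-1],(800,600)))
E
```

```text
[ 538.4770868  -130.38554853  200.83642015] [-3.14135674e+00  1.10168178e-03  8.91595558e-02]
```

View pics/w_clamp_b.png

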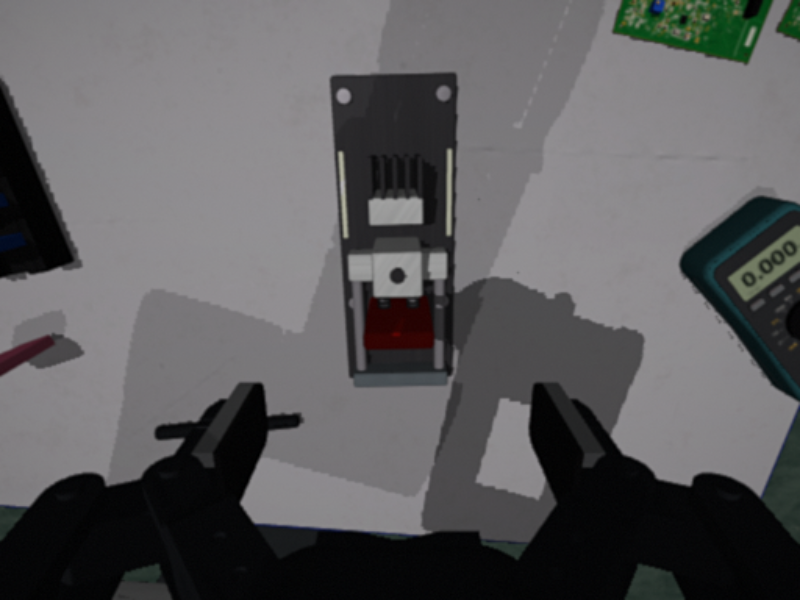

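The clamp is seen from above: the base corners are at (332,75) and (457,73), the module top at (395,212), the jaw at (397,268) and the red plate at (398,325). I'll use profiles to get the edges.

```bash
python3 - <<'E'
from h import *
import pickle
im=cv2.imread("pics/w_clamp.png");c=pickle.load(open("w_clamp.pkl","rb"))
g=cv2.cvtColor(im,cv2.COLOR_BGR2GRAY).astype(int)
# base side edges: per row, left and right dark transitions
L=[];Rr=[]
for v in range(56,230,4):
    row=g[v];d=np.diff(row)
    l=205+np.argmin(d[205:232]);rr=280+np.argmax(d[280:300])
    L.append((l+1,v,d[l]));Rr.append((rr+1,v,d[rr]))
for nm,P in(("L",L),("R",Rr)):
    P=np.array([p for p in P if abs(p[2])>15])
    w=ray(c,P[:,:2],10)
    k=np.polyfit(w[:,0],w[:,1],1);res=w[:,1]-np.polyval(k,w[:,0])
    ok=abs(res)<2;k=np.polyfit(w[ok,0],w[ok,1],1)
    print(nm,len(P),ok.sum(),"yaw",np.degrees(np.arctan(k[0])),"y@x=540",np.polyval(k,540))
for u in (248,254,260): print(u,[int(x) for x in g[40:56,u]])
for u in (246,254,262): print(u,"v120..230",[int(x) for x in g[120:240,u]])
cr=cv2.resize(im[40:255,200:300],None,fx=2.79,fy=2.79,interpolation=cv2.INTER_CUBIC)[:600]
cv2.imwrite("pics/crop1.png",np.hstack([cr]))
E
```

```text
L 44 19 yaw 6.569442939500051 y@x=540 -86.53334097282642
R 44 20 yaw 6.461817978355806 y@x=540 -170.5357345717872
248 [118, 119, 119, 119, 119, 121, 116, 80, 44, 38, 40, 41, 40, 39, 39, 40]
254 [119, 119, 121, 120, 120, 122, 115, 72, 39, 38, 39, 39, 39, 40, 39, 39]
260 [116, 115, 116, 117, 118, 123, 113, 65, 34, 35, 37, 38, 38, 39, 39, 37]
246 v120..230 [23, 24, 24, 28, 31, 35, 53, 105, 152, 159, 157, 156, 157, 156, 156, 155, 155, 155, 154, 153, 152, 152, 150, 126, 65, 35, 37, 38, 38, 38, 36, 42, 58, 64, 65, 65, 66, 65, 67, 66, 65, 87, 136, 158, 160, 157, 157, 155, 157, 157, 157, 156, 155, 154, 154, 156, 155, 154, 153, 151, 153, 153, 156, 155, 155, 153, 152, 153, 152, 126, 61, 24, 41, 29, 26, 40, 27, 16, 14, 14, 13, 12, 14, 11, 12, 12, 13, 13, 13, 14, 11, 13, 14, 16, 16, 18, 18, 17, 16, 18, 17, 17, 16, 22, 34, 37, 38, 36, 36, 36, 36, 36, 36, 33, 32, 34, 31, 32, 43, 68]
254 v120..230 [28, 36, 39, 42, 45, 45, 69, 119, 152, 157, 154, 154, 151, 152, 151, 153, 153, 155, 156, 158, 159, 160, 154, 110, 53, 35, 36, 38, 38, 37, 37, 43, 59, 63, 63, 64, 64, 65, 66, 64, 66, 94, 140, 156, 158, 157, 154, 153, 153, 159, 148, 81, 32, 32, 36, 36, 35, 36, 36, 33, 38, 83, 144, 156, 156, 156, 155, 154, 154, 129, 59, 13, 11, 14, 14, 13, 13, 15, 12, 14, 13, 12, 14, 15, 13, 14, 16, 15, 14, 15, 16, 16, 22, 28, 30, 21, 17, 19, 16, 16, 19, 15, 17, 25, 35, 37, 36, 36, 36, 36, 37, 36, 36, 31, 33, 35, 33, 34, 47, 71]
262 v120..230 [32, 43, 47, 46, 42, 51, 88, 134, 160, 162, 159, 157, 155, 155, 155, 156, 156, 157, 156, 152, 152, 155, 149, 86, 37, 34, 36, 36, 37, 36, 38, 46, 60, 65, 65, 65, 65, 64, 66, 63, 72, 111, 146, 156, 154, 153, 151, 150, 150, 151, 153, 154, 156, 157, 156, 156, 154, 152, 150, 150, 150, 150, 151, 150, 150, 151, 153, 155, 154, 125, 59, 47, 63, 37, 24, 28, 19, 12, 13, 14, 12, 13, 11, 12, 14, 11, 14, 15, 13, 15, 14, 13, 15, 16, 15, 19, 17, 18, 17, 17, 17, 15, 19, 28, 36, 37, 35, 36, 37, 37, 37, 34, 31, 31, 32, 32, 32, 33, 48, 70]
```

View pics/crop1.png

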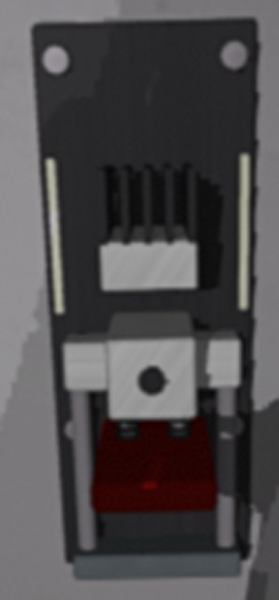

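```bash
python3 - <<'E'
from h import *
import pickle
c=pickle.load(open("w_clamp.pkl","rb"))
t=np.radians(6.5);X=np.array([np.cos(t),np.sin(t)]);Y=np.array([-X[1],X[0]])
far=ray(c,[254,47.3],10)[0,:2]
p0=np.array([540,-128.5]);
def cx(p):return (p-p0)@X
O=p0+X*(cx(far)-88)
print("clamp origin",O)
for nm,uv,z in(("module front top",[253.5,143.5],68),("jaw top front",[254,161.2],61),("jaw bottom front",[254,151.5],11),("plate back top",[254,223],86),("plate top front",[254,214.5],86),("bracket back",[256,246],30)):
    w=ray(c,uv,z)[0,:2];print(nm,np.round(w,1),"clamp",np.round([(w-O)@X,(w-O)@Y],1))
E
```

```text
clamp origin [ 572.49393515 -124.79778373]
module front top [ 571.7 -124.5] clamp [-0.7  0.4]
jaw top front [ 553.3 -126.6] clamp [-19.2   0.4]
jaw bottom front [ 552.9 -126.6] clamp [-19.7   0.4]
plate back top [ 499.2 -131.5] clamp [-73.6   1.6]
plate top front [ 508.  -130.7] clamp [-64.8   1.4]
bracket back [ 443.3 -138.9] clamp [-130.     0.6]
```

Call:
drive_tool(plan=[{"x":0.25,"y":-0.9,"z":0,"ax":0,"ay":0,"az":-0.3,"hand":70},{"x":0.5,"y":-1.8,"z":0,"ax":0,"ay":0,"az":-0.6,"hand":70},{"x":0.8,"y":-2.7,"z":0,"ax":0,"ay":0,"az":-0.9,"hand":70},{"x":1.1,"y":-3.6,"z":0,"ax":0,"ay":0,"az":-1.2,"hand":70},{"x":1.4,"y":-4.5,"z":0,"ax":0,"ay":0,"az":-1.5,"hand":70},{"x":1.6,"y":-5.3,"z":0,"ax":0,"ay":0,"az":-1.86,"hand":70},{"x":1.77,"y":-5.9,"z":0,"ax":0,"ay":0,"az":-1.86,"hand":70},{"x":1.77,"y":-5.9,"z":0,"ax":0,"ay":0,"az":-1.86,"hand":70}])

```text
clock: 2.25
eef_pos: [602.2, 172.1, 201.2]
tcp_rot: [-3.141, -0.001, 0.283]
contact_force: [0.3, -0.2, 0.5]
opening: 0.819
grasp_force: 0.0
```

```bash
python3 - <<'E'
from h import *
im,c=grab("wrist","pics/w_rack.png")
s=monitor.sense();print(s["eef_pos"],s["tcp_rot"])
import pickle;pickle.dump(c,open("w_rack.pkl","wb"))
for b in blobs(im,(100,120,40),(130,255,255),60): print(b[0],b[1])
cv2.imwrite("pics/w_rack_b.png",cv2.resize(im[:,:,::-1],(800,600)))
E
```

```text
[601.70445487 170.25487672 200.96350879] [3.14130185e+00 1.63293243e-04 2.82709000e-01]
[490.20731707   6.86585366] [469   0  43  16  82]
[20.08657244 39.0459364 ] [  0  25  50  29 566]
[68.92341357 89.49343545] [ 46  48  38  99 914]
[250.82931442 207.56855792] [ 227  156   48  105 4230]
```

View pics/w_rack_b.png

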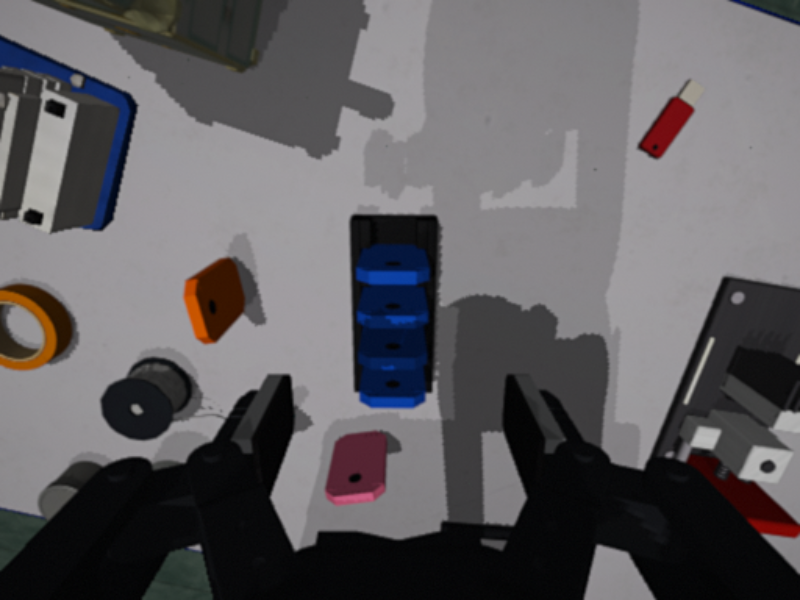

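```bash
python3 - <<'E'
from h import *
import pickle
c=pickle.load(open("w_rack.pkl","rb"))
im=cv2.imread("pics/w_rack.png")[:,:,::-1].copy()
hsv=cv2.cvtColor(im,cv2.COLOR_RGB2HSV)
for u in(240,251,262): print(u,hsv[155:264,u,2].tolist())
m=cv2.inRange(hsv,np.array((100,120,140)),np.array((130,255,255)))
n,l,st,ce=cv2.connectedComponentsWithStats(m)
for i in range(1,n):
    if st[i][4]>40 and 220<ce[i][0]<280:
        pts=np.argwhere(l==i)[:,::-1]; w=ray(c,pts,83)[:,:2].astype(np.float32);print(st[i],ce[i],ray(c,ce[i],83)[0],cv2.minAreaRect(w))
E
```

```text
240 [14, 38, 57, 61, 62, 61, 61, 62, 61, 61, 61, 60, 61, 62, 61, 59, 58, 70, 116, 159, 165, 164, 163, 165, 165, 165, 145, 88, 59, 60, 60, 61, 62, 62, 62, 61, 62, 61, 60, 62, 61, 62, 62, 60, 52, 46, 52, 77, 88, 87, 88, 88, 88, 89, 81, 58, 47, 48, 46, 47, 47, 47, 47, 47, 47, 48, 48, 48, 47, 47, 48, 46, 45, 55, 81, 89, 88, 88, 86, 88, 86, 75, 63, 59, 61, 60, 62, 61, 61, 61, 60, 62, 61, 61, 61, 60, 59, 50, 69, 126, 156, 162, 160, 159, 160, 160, 160, 159, 160]
251 [20, 43, 58, 62, 61, 61, 62, 61, 60, 61, 63, 59, 35, 9, 15, 45, 57, 68, 112, 158, 165, 165, 164, 163, 165, 165, 148, 91, 59, 60, 61, 60, 61, 61, 61, 62, 62, 62, 53, 27, 7, 4, 24, 50, 59, 58, 77, 135, 161, 164, 163, 150, 107, 86, 81, 58, 48, 45, 48, 47, 48, 48, 48, 45, 29, 10, 4, 3, 21, 45, 47, 46, 47, 55, 79, 88, 87, 86, 99, 140, 152, 117, 71, 59, 61, 62, 60, 52, 32, 11, 5, 8, 15, 39, 52, 59, 60, 58, 71, 122, 156, 161, 160, 160, 160, 160, 160, 159, 157]
262 [18, 38, 59, 62, 61, 60, 61, 62, 61, 60, 62, 61, 61, 61, 60, 60, 58, 64, 105, 156, 166, 164, 161, 162, 162, 165, 151, 93, 59, 60, 60, 60, 61, 60, 61, 62, 61, 61, 60, 61, 61, 
[... 165 characters left out ...]
75, 64, 60, 61, 60, 60, 60, 60, 60, 61, 62, 61, 59, 57, 59, 60, 57, 67, 114, 155, 162, 160, 160, 160, 160, 160, 157, 158]
[235 174  32   8 246] [250.48780488 177.44308943] [605.84983255 177.54157584  83.        ] ((605.783447265625, 177.52850341796875), (6.678775787353516, 28.441919326782227), 16.265718460083008)
[247 202  19   5  55] [256.32727273 204.07272727] [582.2359925  165.01654736  83.        ] ((581.8334350585938, 165.2755584716797), (3.8662185668945312, 17.0238037109375), 12.657756805419922)
[236 255  29   6 169] [250.41420118 257.49112426] [525.28417189 154.46648366  83.        ] ((525.1586303710938, 154.82998657226562), (5.745384216308594, 28.166622161865234), 16.247095108032227)
```

Call:
drive_tool(plan=[{"x":0.1,"y":-0.1,"z":0.8,"ax":0,"ay":0,"az":0,"hand":64},{"x":0.1,"y":-0.1,"z":1.6,"ax":0,"ay":0,"az":0,"hand":64},{"x":0.1,"y":-0.1,"z":2.4,"ax":0,"ay":0,"az":0,"hand":64},{"x":0.1,"y":-0.1,"z":2.9,"ax":0,"ay":0,"az":0,"hand":64},{"x":0.1,"y":-0.1,"z":3.2,"ax":0,"ay":0,"az":0,"hand":64},{"x":0.1,"y":-0.1,"z":3.2,"ax":0,"ay":0,"az":0,"hand":64}], grip_force=25)

```text
clock: 2.9
eef_pos: [603.6, 174.3, 39.5]
tcp_rot: [3.141, 0.004, 0.28]
contact_force: [-0.6, 0.2, 0.6]
opening: 0.754
grasp_force: 0.0
```

```bash
python3 - <<'E'
from h import *
im,c=grab("wrist","pics/w_g1.png")
print(monitor.sense()["eef_pos"])
cv2.imwrite("pics/w_g1b.png",cv2.resize(im[120:,100:420,::-1],None,fx=2,fy=2))
E
```

```text
[604.70990684 174.88592554  41.1092745 ]
```

View pics/w_g1b.png

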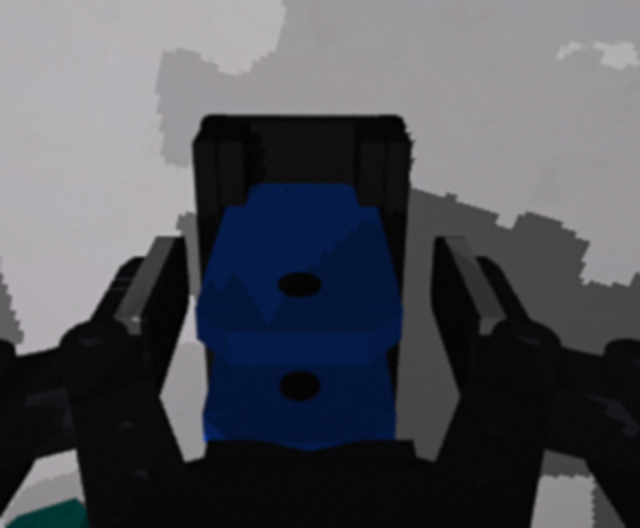

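The fingers straddle shim 1: its edges are at crop (197,403) and the pads at (188,433). The shim sits about 2 mm to tool -y and +x, so I'll correct that and close.

Call:
drive_tool(plan=[{"x":0.05,"y":-0.05,"z":0,"ax":0,"ay":0,"az":0,"hand":60},{"x":0.05,"y":-0.05,"z":0,"ax":0,"ay":0,"az":0,"hand":40},{"x":0.05,"y":-0.05,"z":0,"ax":0,"ay":0,"az":0,"hand":36},{"x":0.05,"y":-0.05,"z":0,"ax":0,"ay":0,"az":0,"hand":36},{"x":0.05,"y":-0.05,"z":0,"ax":0,"ay":0,"az":0,"hand":36},{"x":0.05,"y":-0.05,"z":0,"ax":0,"ay":0,"az":0,"hand":36}], grip_force=30)

```text
clock: 3.55
eef_pos: [607.9, 179.6, 43.1]
tcp_rot: [3.141, -0.003, 0.282]
contact_force: [0.3, -1.8, 7.1]
opening: 0.512
grasp_force: 30.6
```

Call:
drive_tool(plan=[{"x":0,"y":0,"z":-0.2,"ax":0,"ay":0,"az":0,"hand":36},{"x":0,"y":0,"z":-0.5,"ax":0,"ay":0,"az":0,"hand":36},{"x":0,"y":0,"z":-1.1,"ax":0,"ay":0,"az":0,"hand":36},{"x":0,"y":0,"z":-1.7,"ax":0,"ay":0,"az":0,"hand":36},{"x":0,"y":0,"z":-2.2,"ax":0,"ay":0,"az":0,"hand":36},{"x":0,"y":0,"z":-2.4,"ax":0,"ay":0,"az":0,"hand":36},{"x":0,"y":0,"z":-2.4,"ax":0,"ay":0,"az":0,"hand":36}])

```text
clock: 4.25
eef_pos: [607.3, 179.6, 163.5]
tcp_rot: [-3.142, -0.003, 0.281]
contact_force: [-0.4, -0.7, -0.8]
opening: 0.509
grasp_force: 30.7
```

```bash
python3 - <<'E'
from h import *
P=[]
for k in range(3):
    im,c=grab("wrist","pics/w_l1.png");s=monitor.sense();P.append(s["eef_pos"]);
print(np.mean(P,0),s["tcp_rot"],s["contact_force"],s["opening"])
hsv=cv2.cvtColor(im,cv2.COLOR_RGB2HSV)
for b in blobs(im,(100,120,30),(130,255,255),60): print(b[0],b[1])
cv2.imwrite("pics/w_l1b.png",cv2.resize(im[120:,100:420,::-1],None,fx=2,fy=2))
E
```

```text
[605.95139008 179.17164285 160.84374574] [3.14157944e+00 2.09311209e-03 2.81404129e-01] [ 0.53324666 -0.20595617 -0.7060466 ] 0.5099657682112779
[45.24363833 89.20303194] [   0   34   70  125 1847]
[255.31358468 257.87145422] [ 205  194  100  115 8355]
```

View pics/w_l1b.png

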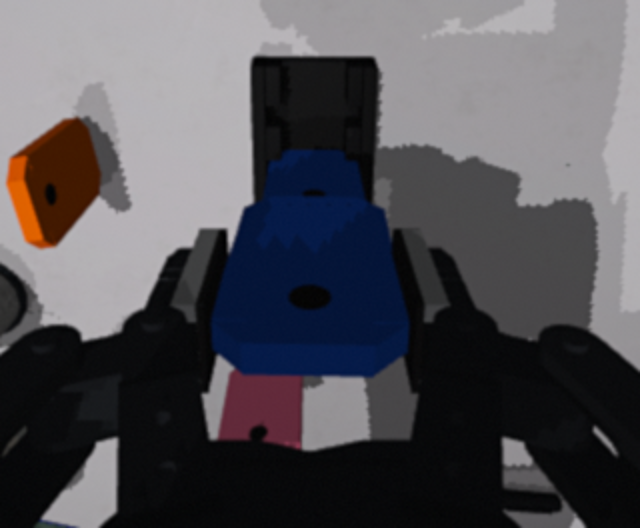

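Call:
drive_tool(plan=[{"x":-0.3,"y":0.7,"z":0,"ax":0,"ay":0,"az":0.2,"hand":36},{"x":-0.65,"y":1.5,"z":0,"ax":0,"ay":0,"az":0.4,"hand":36},{"x":-1.0,"y":2.3,"z":0,"ax":0,"ay":0,"az":0.7,"hand":36},{"x":-1.35,"y":3.1,"z":0,"ax":0,"ay":0,"az":1.0,"hand":36},{"x":-1.7,"y":3.9,"z":0,"ax":0,"ay":0,"az":1.3,"hand":36},{"x":-2.05,"y":4.7,"z":0,"ax":0,"ay":0,"az":1.6,"hand":36},{"x":-2.3,"y":5.3,"z":0,"ax":0,"ay":0,"az":1.6,"hand":36},{"x":-2.46,"y":5.61,"z":0,"ax":0,"ay":0,"az":1.6,"hand":36}])

```text
clock: 5.2
eef_pos: [564.8, -126.8, 159.7]
tcp_rot: [-3.141, 0.003, 0.112]
contact_force: [0.6, 0.2, -0.3]
opening: 0.51
grasp_force: 30.7
```

```bash
python3 - <<'E'
from h import *
P=[]
for k in range(4):
    im,c=grab("wrist","pics/w_c2.png");s=monitor.sense();P.append(np.r_[s["eef_pos"],s["tcp_rot"][2]])
print(np.mean(P,0))
import pickle;pickle.dump(c,open("w_c2.pkl","wb"))
cv2.imwrite("pics/w_c2b.png",cv2.resize(im[:,100:420,::-1],None,fx=1.56,fy=1.56))
E
```

```text
[ 5.65017095e+02 -1.25859858e+02  1.59866420e+02  1.11826692e-01]
```

View pics/w_c2b.png

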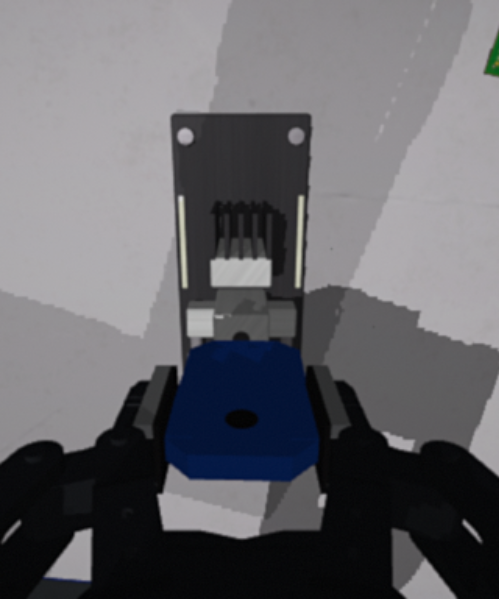

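The shim is aligned with the gap; the module front edge is at crop (241,286), about 7.6 mm ahead of the tool axis, with clearance on both sides. Descending.

Call:
drive_tool(plan=[{"x":0,"y":0,"z":0.7,"ax":0,"ay":0,"az":0,"hand":36},{"x":0,"y":0,"z":1.2,"ax":0,"ay":0,"az":0,"hand":36},{"x":0,"y":0,"z":1.6,"ax":0,"ay":0,"az":0,"hand":36},{"x":0,"y":0,"z":2.0,"ax":0,"ay":0,"az":0,"hand":36},{"x":0,"y":0,"z":2.2,"ax":0,"ay":0,"az":0,"hand":36},{"x":0,"y":0,"z":2.28,"ax":0,"ay":0,"az":0,"hand":36},{"x":0,"y":0,"z":2.28,"ax":0,"ay":0,"az":0,"hand":36}])

```text
clock: 6.1
eef_pos: [566.2, -123.7, 47.0]
tcp_rot: [-3.141, 0.001, 0.115]
contact_force: [0.5, -0.4, -0.1]
opening: 0.51
grasp_force: 30.7
```

Call:
drive_tool(plan=[{"x":0,"y":0,"z":0.03,"ax":0,"ay":0,"az":0,"hand":36},{"x":0,"y":0,"z":0.04,"ax":0,"ay":0,"az":0,"hand":36},{"x":0,"y":0,"z":0.04,"ax":0,"ay":0,"az":0,"hand":36}])

```text
clock: 6.4
eef_pos: [566.6, -124.4, 45.9]
tcp_rot: [3.141, -0.001, 0.114]
contact_force: [-0.3, -0.0, 0.6]
opening: 0.507
grasp_force: 30.7
```

Still no contact, so I'll go on in small steps.

Call:
drive_tool(plan=[{"x":0,"y":0,"z":0.02,"ax":0,"ay":0,"az":0,"hand":36},{"x":0,"y":0,"z":0.03,"ax":0,"ay":0,"az":0,"hand":36},{"x":0,"y":0,"z":0.03,"ax":0,"ay":0,"az":0,"hand":36}])

```text
clock: 6.7
eef_pos: [567.1, -124.5, 45.0]
tcp_rot: [3.141, -0.002, 0.114]
contact_force: [-1.3, 0.8, 10.6]
opening: 0.508
grasp_force: 30.9
```

Call:
drive_tool(plan=[{"x":0,"y":0,"z":0.02,"ax":0,"ay":0,"az":0,"hand":36},{"x":0,"y":0,"z":0.02,"ax":0,"ay":0,"az":0,"hand":36},{"x":0,"y":0,"z":0.02,"ax":0,"ay":0,"az":0,"hand":36}])

```text
clock: 7.0
eef_pos: [567.4, -125.1, 44.5]
tcp_rot: [3.14, -0.002, 0.114]
contact_force: [-2.2, -3.4, 13.3]
opening: 0.506
grasp_force: 28.9
```

Call:
drive_tool(plan=[{"x":0,"y":0,"z":-0.02,"ax":0,"ay":0,"az":0,"hand":40},{"x":0,"y":0,"z":-0.02,"ax":0,"ay":0,"az":0,"hand":46},{"x":0,"y":0,"z":-0.02,"ax":0,"ay":0,"az":0,"hand":50},{"x":0,"y":0,"z":-0.02,"ax":0,"ay":0,"az":0,"hand":54},{"x":0,"y":0,"z":-0.02,"ax":0,"ay":0,"az":0,"hand":56},{"x":0,"y":0,"z":-0.02,"ax":0,"ay":0,"az":0,"hand":56}])

```text
clock: 7.6
eef_pos: [566.1, -124.3, 43.6]
tcp_rot: [-3.141, 0.0, 0.114]
contact_force: [0.4, 0.4, -0.6]
opening: 0.653
grasp_force: 0.0
```

Call:
drive_tool(plan=[{"x":0,"y":0,"z":-0.2,"ax":0,"ay":0,"az":0,"hand":56},{"x":0,"y":0,"z":-0.6,"ax":0,"ay":0,"az":0,"hand":56},{"x":0,"y":0,"z":-1.2,"ax":0,"ay":0,"az":0,"hand":56},{"x":0,"y":0,"z":-1.8,"ax":0,"ay":0,"az":0,"hand":56},{"x":0,"y":0,"z":-2.3,"ax":0,"ay":0,"az":0,"hand":56},{"x":0,"y":0,"z":-2.3,"ax":0,"ay":0,"az":0,"hand":56}])

```text
clock: 8.2
eef_pos: [568.5, -124.8, 163.2]
tcp_rot: [3.139, -0.006, 0.114]
contact_force: [-0.1, 0.2, 0.0]
opening: 0.656
grasp_force: 0.0
```

```bash
python3 - <<'E'
from h import *
P=[]
for k in range(3):
    im,c=grab("wrist","pics/w_c3.png");s=monitor.sense();P.append(np.r_[s["eef_pos"],s["tcp_rot"][2]])
print(np.mean(P,0))
cv2.imwrite("pics/w_c3b.png",cv2.resize(im[:300,140:380,::-1],None,fx=2,fy=2))
E
```

```text
[ 5.66615595e+02 -1.24422770e+02  1.59855712e+02  1.13795742e-01]
```

View pics/w_c3b.png

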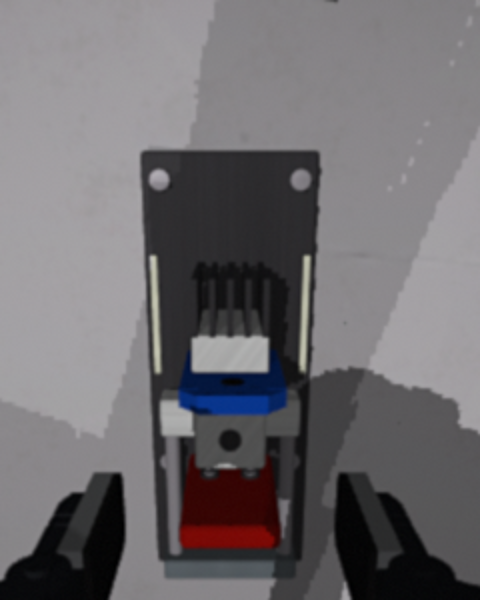

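The shim stands upright between the module at (230,352) and the jaw at (230,440). Next I'll go behind the red plate.

Call:
drive_tool(plan=[{"x":-0.6,"y":0,"z":0,"ax":0,"ay":0,"az":0,"hand":0},{"x":-1.3,"y":0,"z":0,"ax":0,"ay":0,"az":0,"hand":0},{"x":-1.9,"y":0,"z":0,"ax":0,"ay":0,"az":0,"hand":0},{"x":-1.9,"y":0,"z":0.3,"ax":0,"ay":0,"az":0,"hand":0},{"x":-1.9,"y":0,"z":0.9,"ax":0,"ay":0,"az":0,"hand":0},{"x":-1.9,"y":0,"z":1.6,"ax":0,"ay":0,"az":0,"hand":0},{"x":-1.9,"y":0,"z":2.2,"ax":0,"ay":0,"az":0,"hand":0},{"x":-1.9,"y":0,"z":2.2,"ax":0,"ay":0,"az":0,"hand":0}])

```text
clock: 9.15
eef_pos: [468.1, -134.1, 44.8]
tcp_rot: [-3.138, 0.008, 0.114]
contact_force: [0.0, -0.5, 0.9]
opening: -0.001
grasp_force: 0.0
```

Call:
drive_tool(plan=[{"x":0.05,"y":0,"z":0,"ax":0,"ay":0,"az":0,"hand":0},{"x":0.1,"y":0,"z":0,"ax":0,"ay":0,"az":0,"hand":0},{"x":0.16,"y":0,"z":0,"ax":0,"ay":0,"az":0,"hand":0},{"x":0.16,"y":0,"z":0,"ax":0,"ay":0,"az":0,"hand":0}])

```text
clock: 9.55
eef_pos: [481.2, -134.4, 50.0]
tcp_rot: [3.141, -0.002, 0.114]
contact_force: [0.3, 0.5, -0.0]
opening: -0.002
grasp_force: 0.0
```

Call:
drive_tool(plan=[{"x":0.04,"y":0,"z":0,"ax":0,"ay":0,"az":0,"hand":0},{"x":0.04,"y":0,"z":0,"ax":0,"ay":0,"az":0,"hand":0}])

```text
clock: 9.75
eef_pos: [482.2, -134.0, 49.2]
tcp_rot: [3.141, -0.001, 0.114]
contact_force: [0.3, -0.3, -0.1]
opening: 0.0
grasp_force: 0.0
```

Call:
drive_tool(plan=[{"x":0.04,"y":0,"z":0,"ax":0,"ay":0,"az":0,"hand":0},{"x":0.04,"y":0,"z":0,"ax":0,"ay":0,"az":0,"hand":0}])

```text
clock: 9.95
eef_pos: [484.0, -133.8, 48.9]
tcp_rot: [3.142, -0.0, 0.114]
contact_force: [-0.0, -0.9, 0.5]
opening: 0.001
grasp_force: 0.0
```

Call:
drive_tool(plan=[{"x":0.04,"y":0,"z":0,"ax":0,"ay":0,"az":0,"hand":0},{"x":0.04,"y":0,"z":0,"ax":0,"ay":0,"az":0,"hand":0}])

```text
clock: 10.15
eef_pos: [486.0, -133.5, 48.8]
tcp_rot: [3.142, -0.0, 0.114]
contact_force: [-0.5, 0.4, -0.1]
opening: -0.001
grasp_force: 0.0
```

Call:
drive_tool(plan=[{"x":0.04,"y":0,"z":0,"ax":0,"ay":0,"az":0,"hand":0},{"x":0.04,"y":0,"z":0,"ax":0,"ay":0,"az":0,"hand":0}])

```text
clock: 10.35
eef_pos: [487.4, -133.2, 48.7]
tcp_rot: [-3.141, 0.001, 0.114]
contact_force: [-1.7, -1.4, 1.2]
opening: -0.003
grasp_force: 1.1
```

Call:
drive_tool(plan=[{"x":0.04,"y":0,"z":0,"ax":0,"ay":0,"az":0,"hand":0},{"x":0.04,"y":0,"z":0,"ax":0,"ay":0,"az":0,"hand":0}])

```text
clock: 10.55
eef_pos: [489.4, -133.0, 48.6]
tcp_rot: [-3.141, 0.001, 0.114]
contact_force: [-2.0, -0.6, -0.1]
opening: -0.001
grasp_force: 1.2
```

Call:
drive_tool(plan=[{"x":0.04,"y":0,"z":0,"ax":0,"ay":0,"az":0,"hand":0},{"x":0.04,"y":0,"z":0,"ax":0,"ay":0,"az":0,"hand":0}])

```text
clock: 10.75
eef_pos: [491.6, -132.7, 48.7]
tcp_rot: [-3.141, 0.0, 0.114]
contact_force: [-3.2, -0.4, 0.3]
opening: 0.001
grasp_force: 1.3
```

Call:
drive_tool(plan=[{"x":0.04,"y":0,"z":0,"ax":0,"ay":0,"az":0,"hand":0},{"x":0.04,"y":0,"z":0,"ax":0,"ay":0,"az":0,"hand":0}])

```text
clock: 10.95
eef_pos: [493.6, -132.5, 48.6]
tcp_rot: [-3.141, 0.0, 0.114]
contact_force: [-3.2, 0.2, 0.3]
opening: 0.001
grasp_force: 1.4
```

Call:
drive_tool(plan=[{"x":0.04,"y":0,"z":0,"ax":0,"ay":0,"az":0,"hand":0},{"x":0.04,"y":0,"z":0,"ax":0,"ay":0,"az":0,"hand":0}])

```text
clock: 11.15
eef_pos: [495.6, -132.3, 48.7]
tcp_rot: [-3.141, 0.0, 0.114]
contact_force: [-4.6, -1.2, -0.1]
opening: 0.003
grasp_force: 1.9
```

Call:
drive_tool(plan=[{"x":0.04,"y":0,"z":0,"ax":0,"ay":0,"az":0,"hand":0},{"x":0.04,"y":0,"z":0,"ax":0,"ay":0,"az":0,"hand":0}])

```text
clock: 11.35
eef_pos: [497.6, -132.1, 48.7]
tcp_rot: [-3.141, 0.0, 0.114]
contact_force: [-4.8, 0.6, -1.0]
opening: 0.001
grasp_force: 2.0
```

Call:
drive_tool(plan=[{"x":0.04,"y":0,"z":0,"ax":0,"ay":0,"az":0,"hand":0},{"x":0.04,"y":0,"z":0,"ax":0,"ay":0,"az":0,"hand":0}])

```text
clock: 11.55
eef_pos: [499.4, -131.9, 48.7]
tcp_rot: [-3.141, 0.001, 0.114]
contact_force: [-4.9, -0.2, 1.6]
opening: 0.0
grasp_force: 2.8
```

Call:
drive_tool(plan=[{"x":0.04,"y":0,"z":0,"ax":0,"ay":0,"az":0,"hand":0},{"x":0.04,"y":0,"z":0,"ax":0,"ay":0,"az":0,"hand":0}])

```text
clock: 11.75
eef_pos: [501.0, -131.7, 48.7]
tcp_rot: [-3.141, 0.002, 0.114]
contact_force: [-8.0, -1.1, 2.5]
opening: 0.003
grasp_force: 3.7
```

Call:
drive_tool(plan=[{"x":0.04,"y":0,"z":0,"ax":0,"ay":0,"az":0,"hand":0},{"x":0.04,"y":0,"z":0,"ax":0,"ay":0,"az":0,"hand":0},{"x":0.04,"y":0,"z":0,"ax":0,"ay":0,"az":0,"hand":0}])

```text
clock: 12.05
eef_pos: [502.4, -131.5, 48.7]
tcp_rot: [-3.141, 0.002, 0.114]
contact_force: [-9.3, -2.0, 3.3]
opening: -0.002
grasp_force: 4.6
```

Call:
drive_tool(plan=[{"x":0.04,"y":0,"z":0,"ax":0,"ay":0,"az":0,"hand":0},{"x":0.04,"y":0,"z":0,"ax":0,"ay":0,"az":0,"hand":0},{"x":0.04,"y":0,"z":0,"ax":0,"ay":0,"az":0,"hand":0},{"x":0.04,"y":0,"z":0,"ax":0,"ay":0,"az":0,"hand":0}])

```text
clock: 12.45
eef_pos: [503.9, -131.3, 48.6]
tcp_rot: [-3.141, 0.003, 0.114]
contact_force: [-11.2, -2.2, 5.5]
opening: -0.002
grasp_force: 5.5
```

```bash
python3 - <<'E'
from h import *
P=[];F=[]
for k in range(6):
    im,c=grab("wrist","pics/w_f.png");s=monitor.sense();P.append(s["eef_pos"]);F.append(s["contact_force"])
print(np.mean(P,0),np.mean(F,0),s["grasp_force"])
cv2.imwrite("pics/w_fb.png",cv2.resize(im[:300,140:380,::-1],None,fx=2,fy=2))
E
```

```text
[ 503.88625324 -131.28976577   48.64756264] [-10.46834373  -2.44283856   5.41915401] 5.506880879402161
```

View pics/w_fb.png

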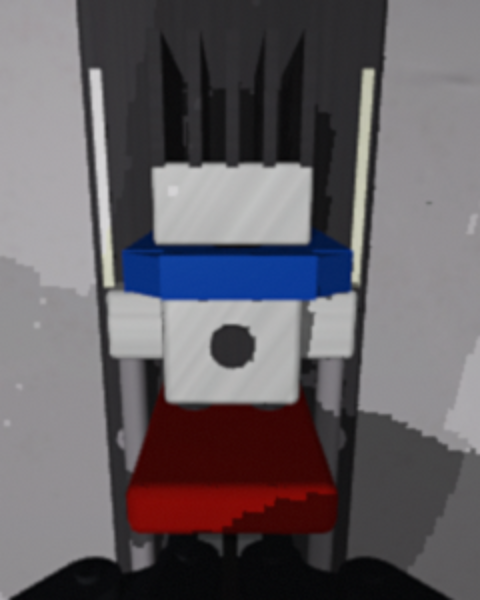

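The picture shows the module (230,205), shim (235,275) and jaw (230,350) flush. The jaw stopped after about 10.5 mm of travel, well short of 16 mm, and the plate yields about 6 mm at 11 N. One shim is enough, so I'm handing in.

```bash
python3 -c "
from rig import r
print(r.sign_off())"
```

```text
the job is handed in; nothing more can be done
None
```

The job is handed in: one blue shim stands in the gap, the jaw stopped firmly on it at about 10.5 mm of its 16 mm travel, and the arm is still pushing the red plate at about 11 N (about 6 mm of yield).

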